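# Weigh a cast valve body on a spring scale and mark the reading

## Task

Weigh the cast aluminium valve body: hang it by its eye on the hook of the spring scale, lowering it gently so that the spring never runs down to its end stop, let go and let it hang still. Then slide the red marker on the scale's rule until it is level with the black pointer, to keep the reading, and leave the body hanging at rest. Do not knock over or shift the wash bottle, the brown stain bottle or the green-lidded sample cup.

Things in the scene. Friction and masses are not known exactly. Their poses are not given: they have to be found in the camera images.
- valve_body: loose cast aluminium valve body, 200 mm long (x), 66 mm wide (y), 0.38 to 0.62 kg, on its 84 x 66 x 10 mm foot. Origin: centre of its underside, z up. Central block 62 x 58 mm up to z = 60 mm; a square neck runs from it to each end, with a 55 mm round flange at the tip (86 to 100 mm from the middle). A steel eye ring stands on top (top at z = 129 mm). Mass centred below the eye; both ends alike
- eye_top (a point): underside of the top of the eye ring, 121 mm above the valve body's underside, on its middle line: this spot comes to bear on the hook. The ring stands in the body's y-z plane (its hole runs along the body's x): bar 8 mm thick, hole 34 mm wide and high. Axes as the valve body's
- neck_a (a point): middle of the square neck (34 x 34 mm, clear between 42 and 86 mm from the body's middle) at the -x end of the valve body, 66 mm from its middle, 33 mm above its underside. Axes as the body's. Both necks are equally good, but a bottle may stand too close to one for the fingers. A firm grip (80 N) on one neck carries the body level
- neck_b (a point): the same on the +x end of the valve body
- stand: fixed spring scale, 480 mm high; origin on the bench below the hook, front -x, z up. Grey base 20 mm thick (x -70 to 80, y -128 to 48 mm); a 22 mm column stands at y = -85 mm with a white rule, 36 mm wide, on its front; an arm (z 428 to 463 mm) runs from its top to above the hook and carries the spring tube (32 mm across, down to z = 330 mm). Free to the front, left and back of the hook
- hook_seat (a point): lowest point of the hook's inner curve (the eye rests here), 225 mm above the bench when empty. Hook of 6 mm wire in the stand's x-z plane, open to the front (-x): tip 15 to 24 mm in front of the seat, reaching 26 mm above it; shank 17 mm behind, back on the middle line 50 to 66 mm above the seat; collar at 73 mm. The eye's top bar comes from the front over the tip, then down. Axes as the stand's
- scale_hook (a joint): travel of the hook down from empty, m: 0 empty, end stop at 0.080. Spring about 110 N/m, lightly damped: the valve body brings it to rest at about 0.033 to 0.055, after bobbing for one or two seconds if let go early. Once let go, the body may also swing on the hook for up to about 5 s before it hangs still
- pointer_tip (a point): tip of the black pointer, which is fixed to the plunger and goes down with the hook, in front of the left half of the rule. Axes as the stand's
- marker_index (a point): tip of the index of the red marker that rides on the right edge of the rule; it is level with the pointer when its height equals that of pointer_tip
- marker_knob (a point): middle of the marker's red thumb knob: a cylinder of 17 mm diameter and 26 mm length that points to the front (-x of the stand), at the height of the marker index, 36 mm in front of and 18 mm to the right of it. Pinch it from its two sides and move it straight up or down. Axes as the stand's
- marker (a joint): travel of the marker down the rule, m; range -0.010 to 0.090; 0 is level with the empty scale's pointer. It drags with about 2 N and stays where it is left
- stain_bottle: brown bottle with black cap, 60 mm across, 125 mm high, standing close beside one neck of the valve body; origin at the centre of its underside. Bystander
- sample_cup: cup with a green lid, 64 mm across, 66 mm high, standing beside the valve body; origin at the centre of its underside. Bystander
- wash_bottle: white wash bottle with red cap and bent spout, 103 x 67 mm (spout along x), 215 mm high, standing between the valve body and the scale; origin at the centre of its underside. Bystander

How it is judged (in metres and radians):
On the way, in this order (a step that is already met when the one before it is completed fails the run):
1. the valve body hangs by its eye on the hook, let go of and at rest (distance between eye_top and hook_seat below 0.01 m and value of joint scale_hook above 0.025 m and velocity of joint scale_hook between -0.012 and 0.012 m/s and angle between valve_body's own z axis and vertical below 0.2 rad and contact force between valve_body and the fingers below 0.05 N and linear speed of valve_body below 0.04 m/s), for 0.5 s.
2. the red marker is level with the pointer while the body hangs (distance between eye_top and hook_seat below 0.01 m and value of joint scale_hook above 0.025 m and z of marker_index in the frame of pointer_tip between -0.004 and 0.004 m), for 0.2 s.
At the end, for the whole second after the job is handed in: the valve body hangs freely and level (within 0.2 rad) on the hook by its eye (within 10 mm of the hook's seat), the scale pulled down more than 25 mm, at rest (body under 40 mm/s, hook under 12 mm/s), and the red marker's index is within 4 mm of the pointer's height (all of step 2 and velocity of joint scale_hook between -0.012 and 0.012 m/s and angle between valve_body's own z axis and vertical below 0.2 rad and linear speed of valve_body below 0.04 m/s); the robot touches nothing.
It fails at once if the scale's spring is run down to its end stop (value of joint scale_hook above 0.077 m).
It fails at once if the wash bottle, stain bottle or sample cup is shifted by more than 25 mm or tipped (distance of any of wash_bottle, stain_bottle, sample_cup from where it was at the start of the episode above 0.025 m or angle between any of wash_bottle, stain_bottle, sample_cup's own z axis and vertical above 0.35 rad).
It also fails if it takes over 72 s, if anything falls off the work surface, if the arm or the gripper's body presses on something with over 40 N, if the wrist force passes 120 N, or if a joint passes its speed limit or range.

## Robot

A 6-joint arm with a two-finger parallel gripper is mounted at the origin on a cart in front of the work surface, level with it; the furniture and walls round the work are solid. World frame = base frame: x ahead of the robot, y to its left, z up, the work surface at z = 0. Lengths are in mm, angles in degrees, forces in N, time in s.
With the tool pointing down it reaches from about 300 to 850 mm from the base axis. Payload 4.2 kg.
Tool frame: the origin (TCP) lies midway between the tips of the shut fingers; the grasp point (between the pads) lies 19 mm behind it (pinch_z is the distance from the TCP to the grasp point, in mm); z points along the fingers, y is the line along which they close (so a half turn about z gives the same grasp; the last joint's range is limited). The gripper opens to 91 mm and grips with 3 to 60 N. Pads are 32 mm wide; open, the fingers measure 118 mm over their backs; the gripper's body (76 mm by 178 mm) begins 60 mm behind the grasp point.
Start: joints at [-68.87, 18.312, 89.639, -0, 72.044, -1.146], TCP at [217.974, -532.1, 213.976] pointing down, gripper open.
Joint ranges: [-177.97, 177.97], [-48.28, 115.42], [12.27, 149.76], [-77.06, 257.06], [2.81, 150.46], [-146.56, 146.56]. Speed limits (degrees/s): [147.25, 147.25, 180, 180, 180, 180].

## Interface

Orientations are given as [roll, pitch, yaw] about the fixed x, y, z axes, in that order (R = Rz(yaw) Ry(pitch) Rx(roll)).
In Python, from workcell import * gives the robot as it stands.
- The arm moves only by the tool step_arm, never from a script. Its argument "steps" is a list of rows, each a list of 7 numbers: the turn, a rotation vector about the tool's x, y, z in degrees, then the shift along the tool's x, y, z in mm, then the opening, from 0 (shut) to 1 (fully open). In form: [[rx, ry, rz, x, y, z, hand], ...]. A call has exactly 8 rows; each row shifts and turns the commanded pose from where the row before left it, along the tool's axes as they then stand; what a row does not reach is not made up. A row lasts 1/8 s, in which the tool goes at most 62.5 mm and 10.7 degrees, less where a joint would pass 70% of its speed; a pose out of reach is approached as far as the arm can. A call is refused whole if a number of a shift passes 62.5 or a number of a turn 10.7, either way. A call with a gripper value outside its range is refused whole. The fingers move at their own pace and stop on an object; "force" is the grip in N (left out, the last holds). Time passes only in rows, so rows that do not move let the fingers close, or fill a call up. It gives the time, the measured TCP pose, the force, the opening and the grip force at its end, in the units of the state.
- state(): the state, without advancing time (a new reading comes with each control period).
- grab_frame(name): name is "scene" or "top" or "wrist"; returns a dict with "image" (420x560x3 uint8, blue, green, red), "fovy" (degrees; the focal length in pixels is half the picture's height over the tangent of half this angle, whatever the lens; pixels are square), "cx", "cy" (the principal point, pixels), "origin" and "rotation" of the camera in the world; the wrist camera has in their place "tool_from_camera" (4x4, takes a point from camera to tool coordinates, whose origin is the TCP and whose axes are the flange's). Camera axes: x right, y down, z forward; pixel columns grow to the right and rows downward; lengths in mm; the calibration is good to about 2 mm. A picture is of the moment at which its call begins: read the wrist's pose just before it. There is no depth.
- job_done(): hands the job in; it is judged then, once.
The state is a dict: "time_s": time; "qpos": joint angles; "qvel": joint speeds; "effort": joint torques, N m; "ee_pos": TCP position; "ee_rot": TCP orientation; "force": force on the tool from outside, world axes, zero at the start; "torque": the same for the moment, N m; "gripper_width": finger opening in mm; "gripper_force": force on a finger pad.
Only numpy, scipy, OpenCV 4.12 (cv2) and the standard library are available. Lean on these libraries where they do the work, as an engineer would, in place of code of your own. Each camera call takes 0.05 s, during which the arm holds its last target. There are 200 camera calls.

## Working session

There is one attempt and no reset: what is moved stays moved. The work goes in short steps, Python scripts to look and compute and a tool call to move; the robot and the scene stay as the last step left them, time stands still between calls to the robot, and variables do not carry over. Pictures are saved under pics/ and viewed, at most 10 in all, crops included, and the job is handed in when it is done.

Besides the shell and the picture viewer there is one more tool, called after ">>>" by a JSON object that holds its "fn" and its "kwargs", one argument or row to a line. step_arm: Moves the arm, as the interface text tells. Its arguments: {"type":"object","properties":{"steps":{"type":"array","items":{"type":"array","items":{"type":"number"}}},"force":{"type":"number"}},"required":["steps"]}

```bash
mkdir -p pics; ls
python3 - <<'E'
from workcell import *
import cv2
s=state(); print({k:s[k] for k in('time_s','ee_pos','ee_rot','gripper_width')})
for n in("scene","top"):
    f=grab_frame(n); cv2.imwrite(f"pics/{n}0.png",f["image"]); print(n,f["fovy"],f["cx"],f["cy"],f["origin"],f["rotation"])
f=grab_frame("wrist");print(f["tool_from_camera"],f["fovy"])
E
```

```text
pics
{'time_s': 0.0, 'ee_pos': array([ 217.78855415, -531.59761262,  213.08919727]), 'ee_rot': array([-1.79895027e+02, -2.58175018e-04,  2.22785123e+01]), 'gripper_width': 91.078995328888}
scene 52.79160576290129 285.3262878603235 213.5007055792061 [-202.89381746  480.46934577  753.6956902 ] [-122.96733183    0.46706184 -117.6399018 ]
top 44.747171936080896 278.4469115207313 220.54204938864123 [ 329.31726329   89.03450208 1525.77525169] [-169.96443133    0.78126498  -89.07266627]
[[ 3.17876325e-04 -9.63122565e-01 -2.69062862e-01  7.60928807e+01]
 [ 9.99999836e-01  1.78239511e-04  5.43403787e-04  8.27817270e-01]
 [-4.75406816e-04 -2.69062991e-01  9.63122464e-01 -1.71904269e+02]
 [ 0.00000000e+00  0.00000000e+00  0.00000000e+00  1.00000000e+00]] 69.03620069199421
```

View pics/scene0.png

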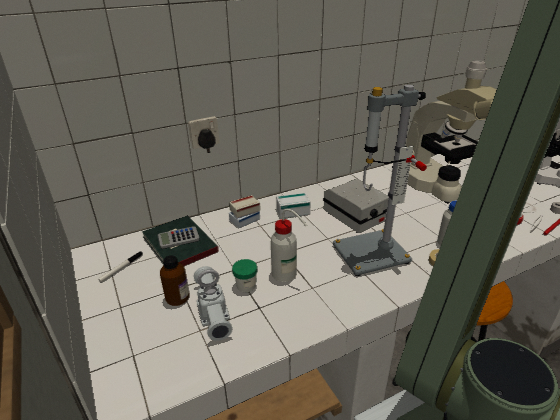

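View pics/top0.png

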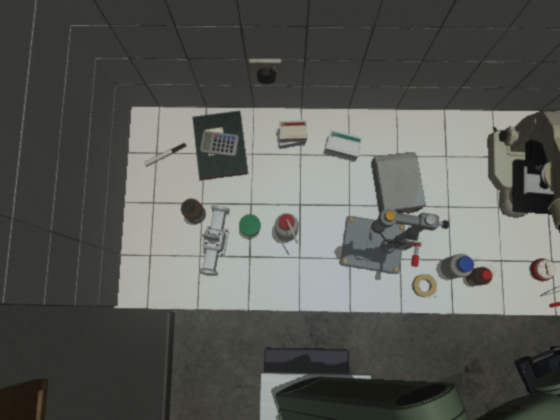

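Scene: the valve body lies around (212,300) with the stain bottle (175,280) by its far end, the cup (245,275), the wash bottle (284,255) and the stand (375,250). Top: body (215,240), stain bottle (193,210), cup (250,226), wash bottle (287,228), stand base (373,243). I'll enlarge both.

```bash
cat > h.py <<'E'
import numpy as np, cv2
from scipy.spatial.transform import Rotation as R
C={"scene":(52.79160576,285.32629,213.5007,[-202.89381746,480.46934577,753.6956902],[-122.96733183,0.46706184,-117.6399018]),
"top":(44.747171936,278.44691,220.54205,[329.31726329,89.03450208,1525.77525169],[-169.96443133,0.78126498,-89.07266627])}
def K(n):
    fy,cx,cy,o,r=C[n]; return 210/np.tan(np.radians(fy/2)),cx,cy,np.array(o),R.from_euler('xyz',r,degrees=True).as_matrix()
def onz(n,uv,z):
    f,cx,cy,o,M=K(n); d=M@[(uv[0]-cx)/f,(uv[1]-cy)/f,1]; return o+d*(z-o[2])/d[2]
def proj(n,p):
    f,cx,cy,o,M=K(n); q=M.T@(np.asarray(p,float)-o); return f*q[:2]/q[2]+[cx,cy]
def tri(a,b):
    A=np.zeros((3,3));y=np.zeros(3)
    for n,uv in(("scene",a),("top",b)):
        f,cx,cy,o,M=K(n); d=M@[(uv[0]-cx)/f,(uv[1]-cy)/f,1]; d/=np.linalg.norm(d); P=np.eye(3)-np.outer(d,d); A+=P;y+=P@o
    return np.linalg.solve(A,y)
E
python3 - <<'E'
import cv2,numpy as np
a=cv2.imread('pics/top0.png')[190:290,180:450]; b=cv2.imread('pics/scene0.png')[205:345,150:300]
a=cv2.resize(a,(783,290),interpolation=cv2.INTER_CUBIC)
b2=cv2.resize(b,(321,300),interpolation=cv2.INTER_CUBIC)
c=cv2.resize(cv2.imread('pics/scene0.png')[80:280,325:445],None,fx=1.5,fy=1.5,interpolation=cv2.INTER_CUBIC)
o=np.zeros((600,800,3),np.uint8);o[:290,:783]=a;o[300:600,:321]=b2;o[300:600,340:520]=c
cv2.imwrite('pics/crop1.png',np.clip(o*1.5,0,255).astype(np.uint8))
E
```

```text
(no output)
```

View pics/crop1.png

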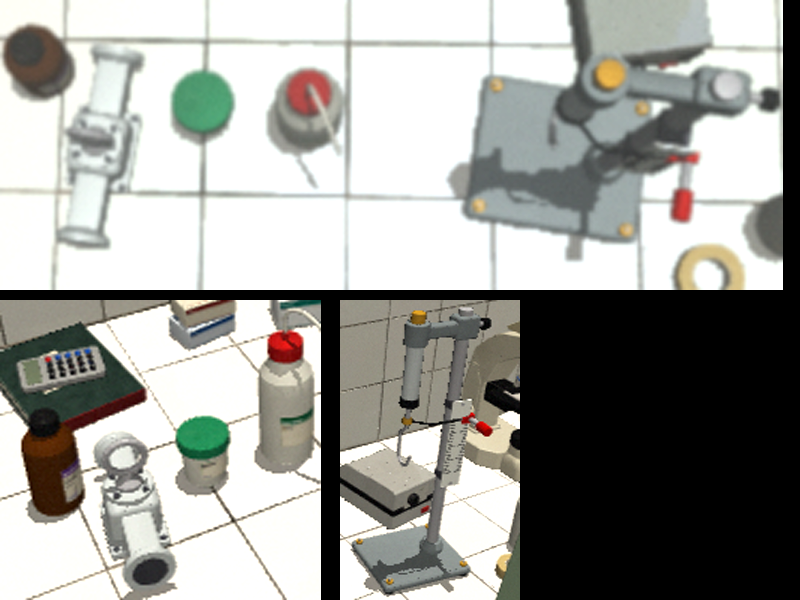

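Run:
```python
from h import *
np.set_printoptions(precision=1,suppress=True)
t=lambda u,v:(180+u/2.9,190+v/2.9)
s=lambda u,v:(150+u/2.14,205+(v-300)/2.14)
w=lambda u,v:(325+(u-340)/1.5,80+(v-300)/1.5)
print("base");
for p in[(484,76),(465,213),(636,241)]:print(onz("top",t(*p),20))
for p in[(352,542),(388,592),(470,574)]:print(onz("scene",w(*p),20))
print("flanges");f=onz("top",t(118,50),45);n=onz("top",t(84,238),45);print(f,n,f-n,(f+n)/2)
print("eye top",onz("top",t(90,133),129), onz("scene",s(120,435),129),tri(s(120,435),t(90,133)))
print("cup",onz("top",t(202,102),66),onz("scene",s(203,437),66))
print("stain cap",onz("top",t(30,45),125),onz("scene",s(42,420),125))
print("wash cap",onz("top",t(309,92),190),onz("scene",s(286,345),190))
print("tube cap",tri(w(419,316),t(608,75)))
print("knob",tri(w(485,428),t(682,205)), "marker",tri(w(467,419),t(684,158)))
print("hook low",onz("scene",w(404,463),222))
```

```text
base
[611.5 -91.   20. ]
[469.5 -70.7  20. ]
[ 443.7 -243.3   20. ]
[605.7 -91.7  20. ]
[454.5 -67.5  20. ]
[ 424.9 -225.5   20. ]
flanges
[628.7 285.4  45. ] [436.4 312.6  45. ] [192.3 -27.2   0. ] [532.6 299.   45. ]
eye top [530.5 298.2 129. ] [536.6 301.9 129. ] [531.2 300.4 132.1]
cup [572.5 196.5  66. ] [562.  199.8  66. ]
stain cap [616.4 360.4 125. ] [605.7 367.8 125. ]
wash cap [562.5  89.5 190. ] [523.3 109.8 190. ]
tube cap [ 527.8 -127.6  471.8]
knob [ 451.5 -221.4  300.3] marker [ 492.2 -223.4  298.3]
hook low [ 528.7 -133.   222. ]
```

```bash
cat >> h.py <<'E'
def pose(grasp,yaw,tilt,back=19):
    """tool pose with grasp point given; tool x toward yaw+180, leaning tilt (tool z = down + forward)"""
    b=np.array([np.cos(np.radians(yaw)),np.sin(np.radians(yaw)),0]);t=np.radians(tilt);Z=np.array([0,0,1.])
    z=-np.cos(t)*Z+np.sin(t)*b; x=-np.cos(t)*b-np.sin(t)*Z
    M=np.c_[x,np.cross(z,x),z]; return np.asarray(grasp,float)+back*z,M
def cur():
    from workcell import state
    s=state(); return np.array(s["ee_pos"]),R.from_euler('xyz',s["ee_rot"],degrees=True).as_matrix()
def plan(start,legs,hand):
    """legs: (p,M,n); prints rounded rows"""
    p,M=start; rows=[]
    for tp,tM,n in legs:
        p0,M0=p.copy(),M.copy(); rv=R.from_matrix(M0.T@tM).as_rotvec()
        for i in range(1,n+1):
            s=i/n; s=s*s*(3-2*s)*.5+s*.5
            wp=p0+s*(tp-p0); wM=M0@R.from_rotvec(rv*s).as_matrix()
            d=np.round(M.T@(wp-p)*2)/2; r=np.round(R.from_matrix(M.T@wM).as_rotvec(degrees=True),1)
            p=p+M@d; M=M@R.from_rotvec(r,degrees=True).as_matrix(); rows.append([*r,*d,hand])
    for i in range(0,len(rows),8): print("["+",".join("["+",".join(f"{v+0:g}" for v in r)+"]" for r in rows[i:i+8])+"]")
    print("end",p.round(1),R.from_matrix(M).as_euler('xyz',degrees=True).round(1))
    return p,M
E
python3 - <<'E'
from h import *
b=np.array([np.cos(np.radians(-8.1)),np.sin(np.radians(-8.1)),0])
g=np.array([532,299.5,33])-62.5*b; print(g)
plan(cur(),[(*pose(g+[0,0,130],-8.1,12),24)],1)
E
```

```text
[470.12352139 308.306327    33.        ]
[[-0.4,-0.1,-3.5,13,-16,1.5,1],[-0.4,-0.1,-4.2,16.5,-18,2,1],[-0.5,-0.2,-4.8,21,-19.5,2,1],[-0.6,-0.1,-5.4,25,-20,1.5,1],[-0.6,-0.2,-6,29.5,-19,2,1],[-0.7,-0.2,-6.3,33.5,-17,1.5,1],[-0.7,-0.2,-6.8,37.5,-14,1.5,1],[-0.7,-0.2,-7.1,41,-10,1,1]]
[[-0.8,-0.2,-7.4,43,-5,1,1],[-0.8,-0.2,-7.5,44.5,0,1,1],[-0.8,-0.3,-7.7,45,6.5,0.5,1],[-0.8,-0.2,-7.8,44,12.5,0.5,1],[-0.9,-0.2,-7.7,42,18.5,1,1],[-0.8,-0.2,-7.7,39,23.5,0.5,1],[-0.8,-0.3,-7.5,34.5,28,1.5,1],[-0.7,-0.2,-7.4,30,31.5,1,1]]
[[-0.8,-0.2,-7.1,25,34,1.5,1],[-0.7,-0.2,-6.8,19.5,35,2,1],[-0.7,-0.2,-6.4,14.5,34.5,2,1],[-0.6,-0.1,-5.9,9.5,34,2.5,1],[-0.6,-0.2,-5.4,5.5,31.5,2.5,1],[-0.5,-0.1,-4.8,2.5,28,2.5,1],[-0.4,-0.1,-4.2,0,25,2,1],[-0.4,-0.2,-3.5,-1.5,20.5,2,1]]
end [473.9 308.  144.6] [180.   12.  171.9]
```

>>> {"fn": "step_arm", "kwargs": {
  "steps": [
    [-0.4, -0.1, -3.5, 13, -16, 1.5, 1],
    [-0.4, -0.1, -4.2, 16.5, -18, 2, 1],
    [-0.5, -0.2, -4.8, 21, -19.5, 2, 1],
    [-0.6, -0.1, -5.4, 25, -20, 1.5, 1],
    [-0.6, -0.2, -6, 29.5, -19, 2, 1],
    [-0.7, -0.2, -6.3, 33.5, -17, 1.5, 1],
    [-0.7, -0.2, -6.8, 37.5, -14, 1.5, 1],
    [-0.7, -0.2, -7.1, 41, -10, 1, 1]
  ]
}}

```text
time_s: 1.15
ee_pos: [294.1, -282.0, 193.2]
ee_rot: [176.3, 2.9, 66.5]
force: [-0.1, 0.2, -0.5]
gripper_width: 91.7
gripper_force: 0.0
```

>>> {"fn": "step_arm", "kwargs": {
  "steps": [
    [-0.8, -0.2, -7.4, 43, -5, 1, 1],
    [-0.8, -0.2, -7.5, 44.5, 0, 1, 1],
    [-0.8, -0.3, -7.7, 45, 6.5, 0.5, 1],
    [-0.8, -0.2, -7.8, 44, 12.5, 0.5, 1],
    [-0.9, -0.2, -7.7, 42, 18.5, 1, 1],
    [-0.8, -0.2, -7.7, 39, 23.5, 0.5, 1],
    [-0.8, -0.3, -7.5, 34.5, 28, 1.5, 1],
    [-0.7, -0.2, -7.4, 30, 31.5, 1, 1]
  ]
}}

```text
time_s: 2.15
ee_pos: [398.3, 60.0, 164.7]
ee_rot: [176.3, 9.3, 127.4]
force: [0.9, -0.6, 0.1]
gripper_width: 91.4
gripper_force: 0.0
```

>>> {"fn": "step_arm", "kwargs": {
  "steps": [
    [-0.8, -0.2, -7.1, 25, 34, 1.5, 1],
    [-0.7, -0.2, -6.8, 19.5, 35, 2, 1],
    [-0.7, -0.2, -6.4, 14.5, 34.5, 2, 1],
    [-0.6, -0.1, -5.9, 9.5, 34, 2.5, 1],
    [-0.6, -0.2, -5.4, 5.5, 31.5, 2.5, 1],
    [-0.5, -0.1, -4.8, 2.5, 28, 2.5, 1],
    [-0.4, -0.1, -4.2, 0, 25, 2, 1],
    [-0.4, -0.2, -3.5, -1.5, 20.5, 2, 1]
  ]
}}

```text
time_s: 3.15
ee_pos: [474.1, 308.5, 143.8]
ee_rot: [-179.9, 12.1, 172.1]
force: [-0.9, -0.2, -0.7]
gripper_width: 91.3
gripper_force: 0.0
```

Run:
```python
from h import *
from workcell import *
s=state();print(s["time_s"],s["ee_pos"],s["ee_rot"],s["qpos"])
f=grab_frame("wrist");g=grab_frame("top")["image"][150:310,150:310]
cv2.imwrite("pics/w1.png",np.hstack([f["image"][:, :],]))
np.savez("w1.npz",p=s["ee_pos"],r=s["ee_rot"],T=f["tool_from_camera"],c=[f["fovy"],f["cx"],f["cy"]])
```

```text
3.15 [474.12295147 308.46188169 143.82113786] [-179.90288623   12.06008121  172.05028291] [ 36.94041395  16.66907709 104.12911475 -10.99916723  51.18294771
 -38.79260621]
```

View pics/w1.png

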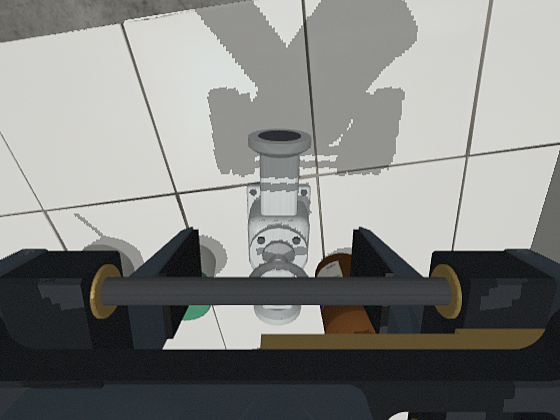

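The wrist view shows the body upright in the middle (column about 279). The near flange rim runs from (248,140) to (312,140), its top is at (280,130), and the neck spans columns 259–299. The bottle and cup are away from the near neck.

```bash
cat >> h.py <<'E'
def wproj(p,r,T,c,P):
    M=R.from_euler('xyz',r,degrees=True).as_matrix(); q=M.T@(np.asarray(P,float)-p); q=np.linalg.inv(T)@[*q,1]
    f=210/np.tan(np.radians(c[0]/2)); return f*q[:2]/q[2]+c[1:3]
E
python3 - <<'E'
from h import *
d=np.load('w1.npz'); a=[d[k] for k in'prTc']
def B(x,y,z,c=(532,299.5),yaw=-8.1): return np.r_[c,0]+R.from_euler('z',yaw,degrees=True).apply([x,y,z])
for P in[(-100,27.5,33),(-100,-27.5,33),(-100,0,60.5),(-66,17,50),(-66,-17,50),(-42,33,10),(-42,-33,10),(0,0,129)]: print(P,wproj(*a,B(*P)).round(1))
b=B(-62.5,0,33); 
p,M=cur()
plan((p,M),[(*pose(b,-8.1,12),12)],1)
E
```

```text
(-100, 27.5, 33) [307.5 137.4]
(-100, -27.5, 33) [244.  137.2]
(-100, 0, 60.5) [275.7 146.2]
(-66, 17, 50) [295.2 181.3]
(-66, -17, 50) [256.  181.2]
(-42, 33, 10) [307.9 188.2]
(-42, -33, 10) [243.3 187.9]
(0, 0, 129) [275.1 305. ]
[[0,0,0,1.5,0,6.5,1],[0,0,0,2,0,8.5,1],[0,0,0,2,0,10.5,1],[0,0,0,2.5,-0.5,12,1],[0,0,0,3,0,12.5,1],[0,0,0,2.5,0,13,1],[0,0,0,3,0,13.5,1],[0,0.1,0.1,2.5,-0.5,12.5,1]]
[[0,0,0,2.5,0,12,1],[0,0,0,2.5,0,10.5,1],[0,0,0,2,0,8.5,1],[0,0,0,1,0,6.5,1]]
end [474.2 307.9  14.4] [-180.    12.   171.9]
```

>>> {"fn": "step_arm", "kwargs": {
  "steps": [
    [0, 0, 0, 1.5, 0.5, 6.5, 1],
    [0, 0, 0, 2, 0.5, 8.5, 1],
    [0, 0, 0, 2, 0.5, 10.5, 1],
    [0, 0, 0, 2.5, 0, 12, 1],
    [0, 0, 0, 3, 0, 12.5, 1],
    [0, 0, 0, 2.5, 0.5, 13, 1],
    [0, 0, 0, 3, 0, 13.5, 1],
    [0, 0, 0, 2.5, 0, 12.5, 1]
  ]
}}

```text
time_s: 4.25
ee_pos: [474.3, 309.4, 52.2]
ee_rot: [-179.9, 12.1, 171.9]
force: [0.1, 0.5, -0.1]
gripper_width: 91.1
gripper_force: 0.0
```

>>> {"fn": "step_arm", "kwargs": {
  "steps": [
    [0, 0, 0, 2.5, 0, 12, 1],
    [0, 0, 0, 2.5, 0, 10.5, 1],
    [0, 0, 0, 2, 0, 8.5, 1],
    [0, 0, 0, 1, 0, 6.5, 1],
    [0, 0, 0, 0, 0, 0, 0.5],
    [0, 0, 0, 0, 0, 0, 0.3],
    [0, 0, 0, 0, 0, 0, 0],
    [0, 0, 0, 0, 0, 0, 0]
  ],
  "force": 60
}}

```text
time_s: 5.25
ee_pos: [474.6, 309.5, 15.2]
ee_rot: [-180.0, 12.1, 171.9]
force: [1.3, -0.1, -0.0]
gripper_width: 54.3
gripper_force: 0.0
```

>>> {"fn": "step_arm", "kwargs": {
  "steps": [
    [0, 0, 0, 0, 0, 0, 0],
    [0, 0, 0, 0, 0, 0, 0],
    [0, 0, 0, 0, 0, 0, 0],
    [0, 0, 0, 0, 0, 0, 0],
    [0, 0, 0, -0.5, 0, -2, 0],
    [0, 0, 0, -1, 0, -4, 0],
    [0, 0, 0, -1, 0, -4, 0],
    [0, 0, 0, 0, 0, 0, 0]
  ],
  "force": 60
}}

```text
time_s: 6.25
ee_pos: [474.9, 309.4, 25.5]
ee_rot: [-180.0, 12.1, 171.9]
force: [0.3, -0.3, -5.8]
gripper_width: 34.0
gripper_force: 59.9
```

Body is held (34.0 mm). Next: lift, carry over the wash bottle, then go in front of the hook.

```bash
cat >> h.py <<'E'
H=np.array([528.4,-128,225.]);SY=-8.3
sx=R.from_euler('z',SY,degrees=True).apply([1,0,0])
def eyepose(eye,yaw,tilt=12,off=62.5,gz=33.8):
    b=R.from_euler('z',yaw,degrees=True).apply([1,0,0]); return pose(np.asarray(eye)-off*b-[0,0,121-gz],yaw,tilt)
E
python3 - <<'E'
from h import *
p,M=cur()
A=np.array([480,0,0])
print(p)
plan((p,M),[(p+[0,0,225],M,8),(*eyepose(A+[0,0,366],-18.3),14),(*eyepose(A+[0,0,259],-18.3),8),(*eyepose(H-75*sx+[0,0,34],-18.3),10)],0)
E
```

```text
[474.91378031 309.40064173  25.52888819]
[[0,0,0,-4,0,-18.5,0],[0,0,0,-5.5,0,-26,0],[0,0,0,-7,0,-31.5,0],[0,0,0,-7,0,-34,0],[0,0,0,-7.5,0,-34,0],[0,0,0,-6.5,0,-31.5,0],[0,0,0,-5.5,0,-26,0],[0,0,0,-4,0,-18.5,0]]
[[0.1,0,0.4,0.5,-12.5,-0.5,0],[0.1,0,0.6,0,-17,-0.5,0],[0.1,0,0.7,0,-19.5,-1,0],[0.2,0,0.7,0,-22.5,-0.5,0],[0.2,0,0.8,-0.5,-24.5,-0.5,0],[0.2,0,0.9,-1,-25.5,-1,0],[0.1,0.1,0.9,-1,-26,-0.5,0],[0.2,0,0.9,-2,-26.5,-0.5,0]]
[[0.2,0,0.8,-2,-25.5,-0.5,0],[0.2,0,0.9,-2.5,-24,0,0],[0.1,0,0.7,-2,-22.5,-0.5,0],[0.2,0,0.7,-2.5,-19.5,0,0],[0.1,0,0.5,-2.5,-16.5,0,0],[0.1,0,0.5,-1.5,-12.5,0,0],[0,0,0,2,0,9,0],[0,0,0,2.5,0,12,0]]
[[0,0,0,3,0,15,0],[0,0,0,3.5,0,16,0],[0,0,0,3.5,0,16.5,0],[0,0,0,3,0,14.5,0],[0,0,0,2.5,0,12.5,0],[0,0,0,2,0,9,0],[0,0,0,-1,-7.5,0,0],[0,0,0,-1,-10.5,0.5,0]]
[[0,0,0,-1,-13,0,0],[0,0,0,-1.5,-14,0.5,0],[0,0,0,-1.5,-15,0.5,0],[0,0,0,-1.5,-14.5,0,0],[0,0,0,-1.5,-14,0.5,0],[0,0,0,-1,-13,0,0],[0,0,0,-1.5,-10.5,0.5,0],[0,0,0,-0.5,-7.5,0,0]]
end [398.5 -98.7 153.2] [-180.    12.   161.7]
```

>>> {"fn": "step_arm", "kwargs": {
  "steps": [
    [0, 0, 0, -4, 0, -18.5, 0],
    [0, 0, 0, -5.5, 0, -26, 0],
    [0, 0, 0, -7, 0, -31.5, 0],
    [0, 0, 0, -7, 0, -34, 0],
    [0, 0, 0, -7.5, 0, -34, 0],
    [0, 0, 0, -6.5, 0, -31.5, 0],
    [0, 0, 0, -5.5, 0, -26, 0],
    [0, 0, 0, -4, 0, -18.5, 0]
  ]
}}

```text
time_s: 7.25
ee_pos: [474.4, 309.5, 251.2]
ee_rot: [-180.0, 12.1, 171.9]
force: [-0.3, 0.2, -5.8]
gripper_width: 33.6
gripper_force: 59.9
```

>>> {"fn": "step_arm", "kwargs": {
  "steps": [
    [0.1, 0, 0.4, 0.5, -12.5, -0.5, 0],
    [0.1, 0, 0.6, 0, -17, -0.5, 0],
    [0.1, 0, 0.7, 0, -19.5, -1, 0],
    [0.2, 0, 0.7, 0, -22.5, -0.5, 0],
    [0.2, 0, 0.8, -0.5, -24.5, -0.5, 0],
    [0.2, 0, 0.9, -1, -25.5, -1, 0],
    [0.1, 0.1, 0.9, -1, -26, -0.5, 0],
    [0.2, 0, 0.9, -2, -26.5, -0.5, 0]
  ]
}}

```text
time_s: 8.25
ee_pos: [444.2, 135.9, 255.8]
ee_rot: [-180.0, 12.0, 165.8]
force: [0.5, -0.8, -5.9]
gripper_width: 33.8
gripper_force: 59.9
```

>>> {"fn": "step_arm", "kwargs": {
  "steps": [
    [0.2, 0, 0.8, -2, -25.5, -0.5, 0],
    [0.2, 0, 0.9, -2.5, -24, 0, 0],
    [0.1, 0, 0.7, -2, -22.5, -0.5, 0],
    [0.2, 0, 0.7, -2.5, -19.5, 0, 0],
    [0.1, 0, 0.5, -2.5, -16.5, 0, 0],
    [0.1, 0, 0.5, -1.5, -12.5, 0, 0],
    [0, 0, 0, 2, 0, 9, 0],
    [0, 0, 0, 2.5, 0, 12, 0]
  ]
}}

```text
time_s: 9.25
ee_pos: [424.1, 18.8, 237.5]
ee_rot: [-180.0, 12.0, 161.7]
force: [0.7, -0.2, -5.8]
gripper_width: 33.5
gripper_force: 59.9
```

>>> {"fn": "step_arm", "kwargs": {
  "steps": [
    [0, 0, 0, 3, 0, 15, 0],
    [0, 0, 0, 3.5, 0, 16, 0],
    [0, 0, 0, 3.5, 0, 16.5, 0],
    [0, 0, 0, 3, 0, 14.5, 0],
    [0, 0, 0, 2.5, 0, 12.5, 0],
    [0, 0, 0, 2, 0, 9, 0],
    [0, 0, 0, -1, -7.5, 0, 0],
    [0, 0, 0, -1, -10.5, 0.5, 0]
  ]
}}

```text
time_s: 10.25
ee_pos: [421.2, 0.3, 153.4]
ee_rot: [-180.0, 12.1, 161.7]
force: [0.6, -0.7, -4.7]
gripper_width: 33.8
gripper_force: 59.9
```

>>> {"fn": "step_arm", "kwargs": {
  "steps": [
    [0, 0, 0, -1, -13, 0, 0],
    [0, 0, 0, -1.5, -14, 0.5, 0],
    [0, 0, 0, -1.5, -15, 0.5, 0],
    [0, 0, 0, -1.5, -14.5, 0, 0],
    [0, 0, 0, -1.5, -14, 0.5, 0],
    [0, 0, 0, -1, -13, 0, 0],
    [0, 0, 0, -1.5, -10.5, 0.5, 0],
    [0, 0, 0, -0.5, -7.5, 0, 0]
  ]
}}

```text
time_s: 11.25
ee_pos: [398.5, -99.7, 153.4]
ee_rot: [-180.0, 12.0, 161.6]
force: [-1.3, 0.4, -5.4]
gripper_width: 34.0
gripper_force: 59.9
```

Run:
```python
from h import *
from workcell import *
s=state();print(s["time_s"],s["ee_pos"],s["ee_rot"],s["force"],s["gripper_width"])
a=grab_frame("scene")["image"];b=grab_frame("top")["image"]
cv2.imwrite("pics/scene2.png",a);cv2.imwrite("pics/top2.png",b)
o=np.zeros((600,800,3),np.uint8)
o[:600,:400]=cv2.resize(a[80:290,300:440],(400,600),interpolation=cv2.INTER_CUBIC)
o[:400,400:]=cv2.resize(b[180:290,340:450],(400,400),interpolation=cv2.INTER_CUBIC)
cv2.imwrite('pics/crop2.png',np.clip(o*1.5,0,255).astype(np.uint8))
```

```text
11.25 [398.47978954 -99.66043857 153.41930049] [-179.96231886   12.03733534  161.6360059 ] [-1.28733068  0.44182071 -5.43857943] 34.02189318615092
```

View pics/crop2.png

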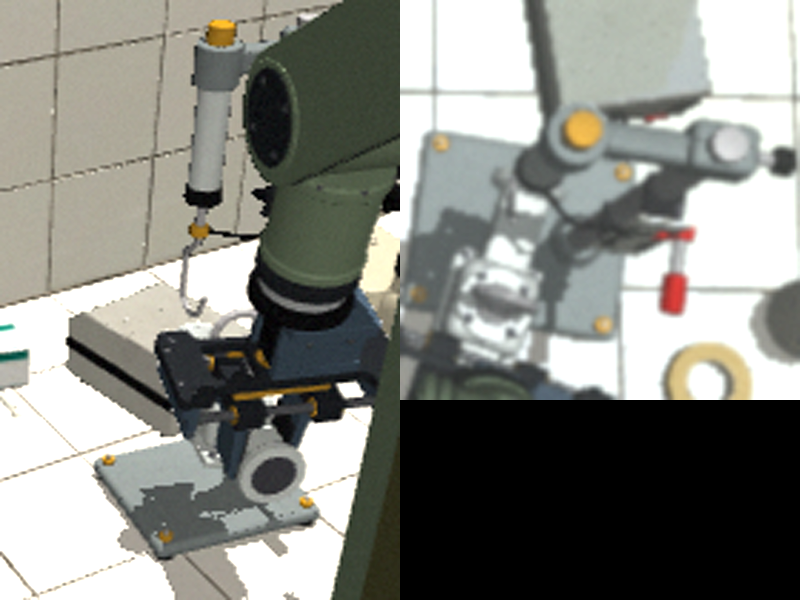

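The crop shows the hook free: lowest point at crop (196,312), tip (206,297). The held eye is just in front of it, at crop (235,325) in scene and (490,297) in top. The marker knob is at top crop (674,293). Compare these with my model.

Run:
```python
from h import *
np.set_printoptions(precision=1,suppress=True)
S=lambda u,v:np.array([300+u*140/400,80+v*.35]);T=lambda u,v:np.array([340+(u-400)*.275,180+v*.275])
I=lambda n,p:(np.array(proj(n,p))-([300,80] if n=="scene" else [340,180]))/(.35 if n=="scene" else .275)+([0,0] if n=="scene" else [400,0])
sy=np.array([-sx[1],sx[0],0])
print("seat low",I("scene",H-[0,0,6])," tip",I("scene",H-20*sx+[0,0,26])," shank",I("scene",H+17*sx+[0,0,40]))
print("orange collar",I("scene",H+[0,0,73]),"tube end",I("scene",H+[0,0,105]))
p,M=cur(); g=p-19*M[:,2]; b=-M[:,0].copy();b[2]=0;b/=np.linalg.norm(b)
e=g+62.5*b+[0,0,121-33.8]; print("eye",e, I("top",e+[0,0,8]), I("scene",e+[0,0,8]))
bl=lambda x,y,z:g+62.5*b+[0,0,-33.8+z]+x*b+y*np.array([-b[1],b[0],0])
for q in[(-100,27.5,33),(-100,-27.5,33),(-100,0,60.5),(-100,0,5.5)]:print(q,I("scene",bl(*q)))
for q in[(100,27,33),(100,-27,33),(0,21,108),(0,-21,108)]:print(q,I("top",bl(*q)))
print("tube cap top",I("top",H+[0,0,250]),I("scene",H+[0,0,250]))
print("knob",tri(S(421,163),T(674,293)))
print("hook from scene, z219:",onz("scene",S(196,314),219))
```

```text
seat low [188.6 314.9]  tip [203.4 293.4]  shank [184.3 260.2]
orange collar [197.5 234.1] tube end [201.3 199.5]
eye [ 454.  -117.9  259. ] [509.7 294.1] [239.6 306.6]
(-100, 27.5, 33) [236.6 477.8]
(-100, -27.5, 33) [303.1 470.5]
(-100, 0, 60.5) [274.7 445.9]
(-100, 0, 5.5) [265.4 501.5]
(100, 27, 33) [494.4 166.9]
(100, -27, 33) [564.5 190.7]
(0, 21, 108) [475.6 287. ]
(0, -21, 108) [533.9 307. ]
tube cap top [584.4 130. ] [220.4  26.1]
knob [ 425.1 -218.4  383.3]
hook from scene, z219: [ 526.6 -134.7  219. ]
```

Run:
```python
from h import *
p,M=cur(); g=p-19*M[:,2]; b=-M[:,0].copy();b[2]=0;b/=np.linalg.norm(b); c=np.array([-b[1],b[0],0])
bl=lambda x,y,z:g+62.5*b+[0,0,-33.8+z]+x*b+y*c
t=np.linspace(0,2*np.pi,40)
out=[]
for n,(x0,y0,w) in(("top",(340,210,80)),("scene",(345,165,70))):
    k=400/w; im=cv2.resize(cv2.imread(f"pics/{n}2.png")[y0:y0+w,x0:x0+w],(400,400),interpolation=cv2.INTER_CUBIC)
    im=np.clip(im*1.5,0,255).astype(np.uint8); im2=im.copy()
    D=lambda P,col:cv2.polylines(im2,[np.array([((proj(n,q)-[x0,y0]+.5)*k) for q in P],int)],False,col,1)
    D([bl(0,21*np.cos(a),108+21*np.sin(a)) for a in t],(0,0,255))
    D([bl(100,27.5*np.cos(a),33+27.5*np.sin(a)) for a in t],(255,0,0))
    D([bl(x,y,60) for x,y in((-31,-29),(31,-29),(31,29),(-31,29),(-31,-29))],(0,255,0))
    D([H+x*sx+[0,0,z] for x,z in((-20,26),(-15,10),(0,0),(15,10),(17,40),(0,58),(0,73))],(255,0,255))
    out.append(np.vstack([im,im2])[:800])
o=np.hstack(out); cv2.imwrite('pics/crop3.png',cv2.resize(o,(600,600)))
```

```text
(no output)
```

View pics/crop3.png

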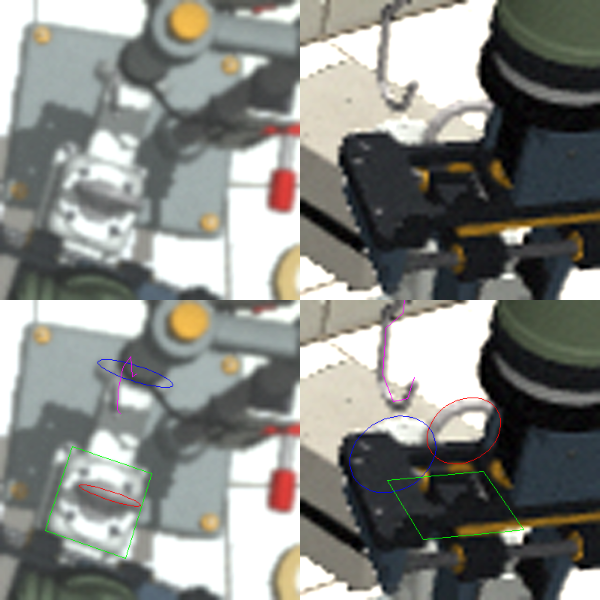

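Model and picture agree within about 3 mm for both the hook and the eye. Going in over the tip.

Run:
```python
from h import *
plan(cur(),[(*eyepose(H-70*sx+[0,0,36],-18.3),1),(*eyepose(H+1*sx+[0,0,36],-18.3),14),(*eyepose(H+1*sx+[0,0,36],-18.3),1),(*eyepose(H+1*sx+[0,0,-34],-18.3),16)],0)
```

```text
[[-0.1,0,-0.1,-5,1.5,-1,0],[0,0,0,-3,0.5,0.5,0],[0,0,0,-4,0.5,1,0],[0,0,0,-4.5,1,1,0],[0,0,0,-5,1,1,0],[0,0,0,-5.5,1,1.5,0],[0,0,0,-6,1,1,0],[0,0,0,-6.5,1,1.5,0]]
[[0,0,0,-6,1.5,1,0],[0,0,0,-6,1,1.5,0],[0,0,0,-5.5,1,1,0],[0,0,0,-5,1,1,0],[0,0,0,-5,0.5,1,0],[0,0,0,-3.5,1,1,0],[0,0,0,-3,0.5,0.5,0],[0,0,0,0,0,0,0]]
[[0,0,0,0.5,0,2.5,0],[0,0,0,0.5,0,3.5,0],[0,0,0,1,0,3.5,0],[0,0,0,1,0,4.5,0],[0,0,0,1,0,4.5,0],[0,0,0,1,0,5,0],[0,0,0,1,0,5.5,0],[0,0,0,1,0,5.5,0]]
[[0,0,0,1.5,0,5,0],[0,0,0,1,0,5.5,0],[0,0,0,1,0,5,0],[0,0,0,1,0,4.5,0],[0,0,0,1,0,4.5,0],[0,0,0,1,0,4,0],[0,0,0,0.5,0,3,0],[0,0,0,0.5,0,2.5,0]]
end [ 473.8 -109.6   85.3] [180.   12.  161.7]
```

>>> {"fn": "step_arm", "kwargs": {
  "steps": [
    [0, 0, 0, -5, 1.5, -1, 0],
    [0, 0, 0, -3, 0.5, 0.5, 0],
    [0, 0, 0, -4, 0.5, 1, 0],
    [0, 0, 0, -4.5, 1, 1, 0],
    [0, 0, 0, -5, 1, 1, 0],
    [0, 0, 0, -5.5, 1, 1.5, 0],
    [0, 0, 0, -6, 1, 1, 0],
    [0, 0, 0, -6.5, 1, 1.5, 0]
  ]
}}

```text
time_s: 12.35
ee_pos: [439.3, -104.3, 154.9]
ee_rot: [-180.0, 12.0, 161.7]
force: [0.3, 0.3, -5.5]
gripper_width: 33.6
gripper_force: 59.9
```

>>> {"fn": "step_arm", "kwargs": {
  "steps": [
    [0, 0, 0, -6, 1.5, 1, 0],
    [0, 0, 0, -6, 1, 1.5, 0],
    [0, 0, 0, -5.5, 1, 1, 0],
    [0, 0, 0, -5, 1, 1, 0],
    [0, 0, 0, -5, 0.5, 1, 0],
    [0, 0, 0, -3.5, 1, 1, 0],
    [0, 0, 0, -3, 0.5, 0.5, 0],
    [0, 0, 0, 0, 0, 0, 0]
  ]
}}

```text
time_s: 13.35
ee_pos: [467.0, -107.2, 150.2]
ee_rot: [-179.9, 11.0, 161.7]
force: [-4.1, 1.6, -18.0]
gripper_width: 33.9
gripper_force: 59.9
```

Run:
```python
from h import *
from workcell import *
s=state();print(s["time_s"],s["ee_pos"],s["ee_rot"],s["force"],s["gripper_width"])
a=grab_frame("scene")["image"];b=grab_frame("wrist")["image"]
o=np.zeros((400,800,3),np.uint8)
o[:400,:400]=cv2.resize(a[130:230,335:435],(400,400),interpolation=cv2.INTER_CUBIC)
o[:300,400:]=cv2.resize(b,(400,300),interpolation=cv2.INTER_AREA)
cv2.imwrite('pics/crop4.png',np.clip(o*1.5,0,255).astype(np.uint8))
```

```text
13.35 [ 466.98755061 -107.17820892  150.17098962] [-179.90296048   10.95911351  161.6636221 ] [ -4.10730518   1.62194129 -17.98425465] 33.94480963542898
```

View pics/crop4.png

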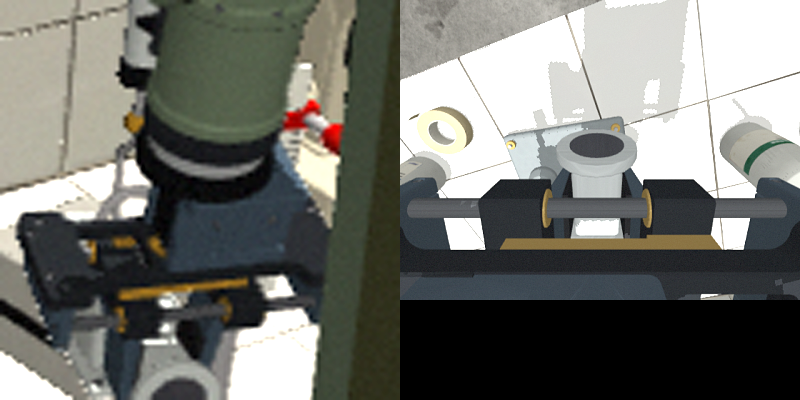

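Force of −18 N: the bar's top is touching the shank's inward slope, so I'm a little high. Lowering slowly frees it.

>>> {"fn": "step_arm", "kwargs": {
  "steps": [
    [0, 0, 0, 0.2, 0, 1, 0],
    [0, 0, 0, 0.2, 0, 1, 0],
    [0, 0, 0, 0.2, 0, 1, 0],
    [0, 0, 0, 0.2, 0, 1, 0],
    [0, 0, 0, 0.2, 0, 1, 0],
    [0, 0, 0, 0.2, 0, 1, 0],
    [0, 0, 0, 0.2, 0, 1, 0],
    [0, 0, 0, 0.2, 0, 1, 0]
  ]
}}

```text
time_s: 14.45
ee_pos: [474.9, -109.2, 147.6]
ee_rot: [-180.0, 12.1, 161.7]
force: [-2.0, -0.1, -8.3]
gripper_width: 33.9
gripper_force: 59.9
```

>>> {"fn": "step_arm", "kwargs": {
  "steps": [
    [0, 0, 0, 1, 0, 2.5, 0],
    [0, 0, 0, 1, 0, 3.5, 0],
    [0, 0, 0, 1.5, 0, 3.5, 0],
    [0, 0, 0, 1, 0, 3.5, 0],
    [0, 0, 0, 0.7, 0, 3.5, 0],
    [0, 0, 0, 0.7, 0, 3.5, 0],
    [0, 0, 0, 0.7, 0, 3.5, 0],
    [0, 0, 0, 0, 0, 0, 0]
  ]
}}

```text
time_s: 15.45
ee_pos: [472.2, -108.4, 122.2]
ee_rot: [-180.0, 11.9, 161.7]
force: [-0.2, 0.0, -5.4]
gripper_width: 33.5
gripper_force: 59.9
```

>>> {"fn": "step_arm", "kwargs": {
  "steps": [
    [0, 0, 0, 0.7, 0, 3.5, 0],
    [0, 0, 0, 0.7, 0, 3.5, 0],
    [0, 0, 0, 0.7, 0, 3.5, 0],
    [0, 0, 0, 0.7, 0, 3.5, 0],
    [0, 0, 0, 0.7, 0, 3.5, 0],
    [0, 0, 0, 0.7, 0, 3.5, 0],
    [0, 0, 0, 0.7, 0, 3.5, 0],
    [0, 0, 0, 0, 0, 0, 0]
  ]
}}

```text
time_s: 16.45
ee_pos: [472.8, -108.6, 97.5]
ee_rot: [-180.0, 12.0, 161.7]
force: [-0.3, 0.1, -3.0]
gripper_width: 33.6
gripper_force: 59.9
```

>>> {"fn": "step_arm", "kwargs": {
  "steps": [
    [0, 0, 0, 0.7, 0, 3.5, 0],
    [0, 0, 0, 0.7, 0, 3.5, 0],
    [0, 0, 0, 0.7, 0, 3.5, 0],
    [0, 0, 0, 0.7, 0, 3.5, 0],
    [0, 0, 0, 0.7, 0, 3.5, 0],
    [0, 0, 0, 0.7, 0, 3.5, 0],
    [0, 0, 0, 0.7, 0, 3.5, 0],
    [0, 0, 0, 0, 0, 0, 0]
  ]
}}

```text
time_s: 17.45
ee_pos: [473.0, -108.7, 72.5]
ee_rot: [-180.0, 12.0, 161.7]
force: [-0.7, 0.6, 0.5]
gripper_width: 33.8
gripper_force: 59.9
```

>>> {"fn": "step_arm", "kwargs": {
  "steps": [
    [0, 0, 0, 0, 0, 0, 0],
    [0, 0, 0, 0, 0, 0, 0],
    [0, 0, 0, 0, 0, 0, 0],
    [0, 0, 0, 0, 0, 0, 0],
    [0, 0, 0, 0, 0, 0, 0],
    [0, 0, 0, 0, 0, 0, 0],
    [0, 0, 0, 0, 0, 0, 0],
    [0, 0, 0, 0, 0, 0, 0]
  ]
}}

```text
time_s: 18.45
ee_pos: [473.0, -108.7, 72.7]
ee_rot: [-180.0, 12.0, 161.7]
force: [-0.5, 0.2, -0.7]
gripper_width: 33.6
gripper_force: 59.9
```

Run:
```python
from workcell import *
for i in range(4):
    grab_frame("top"); s=state();print(s["time_s"],s["ee_pos"],s["force"],s["torque"])
```

```text
18.5 [ 473.05220349 -108.70727827   72.68308371] [ 0.31336851  0.12037619 -0.08628308] [0.1638167  0.01724486 0.01375283]
18.55 [ 473.04695142 -108.70996599   72.68193419] [-1.29779548  1.11474018 -0.09808497] [ 0.1268152   0.06452213 -0.01734633]
18.6 [ 472.97692322 -108.69003563   72.6359189 ] [0.14954202 0.7168781  0.28777812] [0.12212108 0.01420275 0.0959666 ]
18.65 [ 472.9975176  -108.70263269   72.65270635] [-1.32861547  0.96681635 -0.18569676] [0.14672357 0.08155687 0.02818929]
```

>>> {"fn": "step_arm", "kwargs": {
  "steps": [
    [0, 0, 0, 0, 0, 0, 0.45],
    [0, 0, 0, 0, 0, 0, 0.6],
    [0, 0, 0, 0, 0, 0, 0.8],
    [0, 0, 0, 0, 0, 0, 1],
    [0, 0, 0, 0, 0, 0, 1],
    [0, 0, 0, 0, 0, 0, 1],
    [0, 0, 0, 0, 0, 0, 1],
    [0, 0, 0, 0, 0, 0, 1]
  ]
}}

```text
time_s: 19.65
ee_pos: [473.0, -108.7, 72.7]
ee_rot: [-180.0, 12.0, 161.7]
force: [0.4, 0.3, -1.3]
gripper_width: 91.3
gripper_force: 0.0
```

Run:
```python
from h import *
p,M=cur();print(p)
b=-M[:,0].copy();b[2]=0;b/=np.linalg.norm(b)
plan((p,M),[(p-110*b+[0,0,3],M,16)],1)
from workcell import *
a=grab_frame("scene")["image"];w=grab_frame("wrist")["image"]
o=np.zeros((420,800,3),np.uint8)
o[:400,:400]=cv2.resize(a[130:260,330:460],(400,400),interpolation=cv2.INTER_CUBIC)
o[:300,400:]=cv2.resize(w,(400,300),interpolation=cv2.INTER_AREA)
cv2.imwrite('pics/crop5.png',np.clip(o*1.5,0,255).astype(np.uint8))
```

```text
[ 472.97123596 -108.69580091   72.65358899]
[[0,0,0,4,0,-1,1],[0,0,0,5,0,-1,1],[0,0,0,6,0,-1.5,1],[0,0,0,6.5,0,-1.5,1],[0,0,0,7.5,0,-2,1],[0,0,0,8,0,-2,1],[0,0,0,8,0,-2,1],[0,0,0,8.5,0,-2,1]]
[[0,0,0,8.5,0,-2,1],[0,0,0,8,0,-2,1],[0,0,0,8,0,-2,1],[0,0,0,7,0,-1.5,1],[0,0,0,7,0,-1.5,1],[0,0,0,6,0,-1.5,1],[0,0,0,5,0,-1.5,1],[0,0,0,4,0,-1,1]]
end [368.5 -74.1  75.9] [-180.    12.   161.7]
```

View pics/crop5.png

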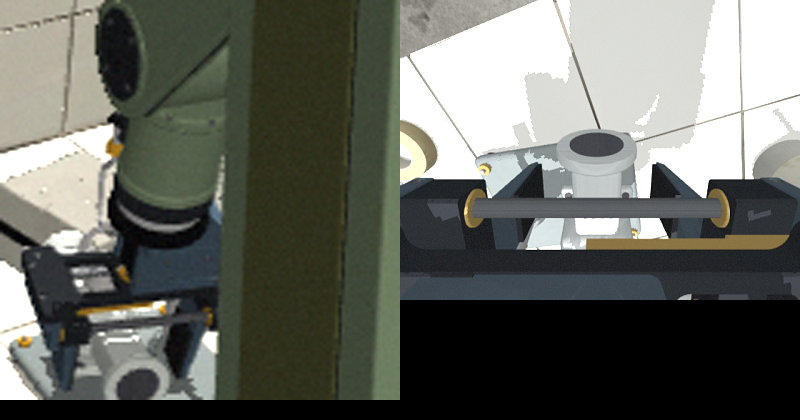

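The wrist view shows the body hanging between the open fingers, with its flange at (600,150) and clearance on both sides. Hanging holds, so I back out toward the robot.

>>> {"fn": "step_arm", "kwargs": {
  "steps": [
    [0, 0, 0, 4, 0, -1, 1],
    [0, 0, 0, 5, 0, -1, 1],
    [0, 0, 0, 6, 0, -1.5, 1],
    [0, 0, 0, 6.5, 0, -1.5, 1],
    [0, 0, 0, 7.5, 0, -2, 1],
    [0, 0, 0, 8, 0, -2, 1],
    [0, 0, 0, 8, 0, -2, 1],
    [0, 0, 0, 8.5, 0, -2, 1]
  ]
}}

```text
time_s: 20.75
ee_pos: [420.2, -91.2, 74.3]
ee_rot: [-180.0, 12.0, 161.7]
force: [0.8, -0.7, 0.6]
gripper_width: 91.1
gripper_force: 0.0
```

>>> {"fn": "step_arm", "kwargs": {
  "steps": [
    [0, 0, 0, 8.5, 0, -2, 1],
    [0, 0, 0, 8, 0, -2, 1],
    [0, 0, 0, 8, 0, -2, 1],
    [0, 0, 0, 7, 0, -1.5, 1],
    [0, 0, 0, 7, 0, -1.5, 1],
    [0, 0, 0, 6, 0, -1.5, 1],
    [0, 0, 0, 5, 0, -1.5, 1],
    [0, 0, 0, 4, 0, -1, 1]
  ]
}}

```text
time_s: 21.75
ee_pos: [368.3, -74.0, 75.9]
ee_rot: [-180.0, 12.0, 161.7]
force: [0.2, -0.0, 0.2]
gripper_width: 91.2
gripper_force: 0.0
```

Run:
```python
from h import *
p,M=cur()
q,N=pose([451.5,-221.4,300],SY,35)
plan((p,M),[(p+[-10,0,170],M,8),(q-130*N[:,2],N,8)],1)
```

```text
[[0,0,0,-2,-0.5,-14,1],[0,0,0,-3.5,0,-20,1],[0,0,0,-3.5,-0.5,-24,1],[0,0,0,-4,-0.5,-26,1],[0,0,0,-4,-0.5,-26,1],[0,0,0,-4,-0.5,-24,1],[0,0,0,-3,-0.5,-20,1],[0,0,0,-2,0,-14.5,1]]
[[-0.3,-1.9,-0.8,-8.5,-10,-10.5,1],[-0.5,-2.8,-1.1,-12.5,-15,-15,1],[-0.6,-3.2,-1.3,-15,-17.5,-17,1],[-0.6,-3.6,-1.4,-17,-19.5,-17.5,1],[-0.6,-3.5,-1.4,-17.5,-19.5,-17,1],[-0.6,-3.3,-1.4,-17,-18,-15,1],[-0.5,-2.7,-1.1,-14.5,-15.5,-11.5,1],[-0.3,-1.9,-0.7,-10,-11,-8,1]]
end [ 388.3 -212.   391. ] [-180.    35.   171.7]
```

>>> {"fn": "step_arm", "kwargs": {
  "steps": [
    [0, 0, 0, -2, -0.5, -14, 1],
    [0, 0, 0, -3.5, 0, -20, 1],
    [0, 0, 0, -3.5, -0.5, -24, 1],
    [0, 0, 0, -4, -0.5, -26, 1],
    [0, 0, 0, -4, -0.5, -26, 1],
    [0, 0, 0, -4, -0.5, -24, 1],
    [0, 0, 0, -3, -0.5, -20, 1],
    [0, 0, 0, -2, 0, -14.5, 1]
  ]
}}

```text
time_s: 22.75
ee_pos: [358.6, -73.9, 247.1]
ee_rot: [-180.0, 12.1, 161.7]
force: [0.8, 1.0, 0.7]
gripper_width: 91.3
gripper_force: 0.0
```

>>> {"fn": "step_arm", "kwargs": {
  "steps": [
    [-0.3, -1.9, -0.8, -8.5, -10, -10.5, 1],
    [-0.5, -2.8, -1.1, -12.5, -15, -15, 1],
    [-0.6, -3.2, -1.3, -15, -17.5, -17, 1],
    [-0.6, -3.6, -1.4, -17, -19.5, -17.5, 1],
    [-0.6, -3.5, -1.4, -17.5, -19.5, -17, 1],
    [-0.6, -3.3, -1.4, -17, -18, -15, 1],
    [-0.5, -2.7, -1.1, -14.5, -15.5, -11.5, 1],
    [-0.3, -1.9, -0.7, -10, -11, -8, 1]
  ]
}}

```text
time_s: 23.75
ee_pos: [388.3, -212.9, 391.6]
ee_rot: [-179.9, 35.0, 171.6]
force: [-0.2, 0.3, -1.0]
gripper_width: 91.3
gripper_force: 0.0
```

Run:
```python
from h import *
from workcell import *
s=state();print(s["time_s"],s["ee_pos"],s["ee_rot"],s["qpos"])
f=grab_frame("wrist"); np.savez("w2.npz",p=s["ee_pos"],r=s["ee_rot"],T=f["tool_from_camera"],c=[f["fovy"],f["cx"],f["cy"]])
a=grab_frame("scene")["image"]; cv2.imwrite("pics/w2.png",f["image"])
o=np.zeros((600,800,3),np.uint8)
o[:420,:560]=f["image"]
o[420:600,560:800]=cv2.resize(a[130:265,300:480],(240,180))
cv2.imwrite('pics/crop6.png',np.clip(o*1.5,0,255).astype(np.uint8))
```

```text
23.75 [ 388.28408005 -212.93488776  391.57947379] [-179.93358605   35.03040345  171.6404843 ] [ -45.46286417  -14.16502989  107.25908902   23.53553521   59.8656176
 -134.09384677]
```

View pics/crop6.png

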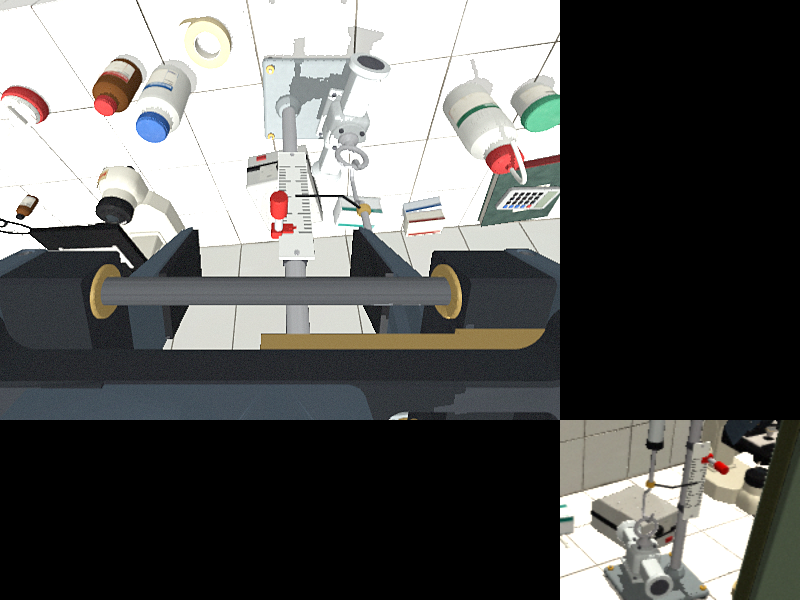

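The wrist view shows the body hanging level. The red knob is at (279,205), the marker foot and index at (283–293,231), and the black pointer tip on the rule at about (296,195). I'll pull out exact pixels by colour.

Run:
```python
from h import *
from workcell import *
w=cv2.imread('pics/w2.png'); a=grab_frame("scene")["image"]; cv2.imwrite("pics/scene3.png",a)
def sym(im,r0,r1,c0,c1):
    h=cv2.cvtColor(im,cv2.COLOR_BGR2HSV).astype(int)
    for r in range(r0,r1):
        s=""
        for c in range(c0,c1):
            H_,S,V=h[r,c]
            s+="R" if (H_<12 or H_>168) and S>130 and V>50 else ("#" if V<50 else ("+" if V<95 else "."))
        print(r,s)
print("wrist cols 266+");sym(w,186,240,266,352)
print("scene cols 365+");sym(a,148,190,365,426)
```

```text
wrist cols 266+
186 ................................................+#....................................
187 .................................................#+...................................
188 .................................................#+...................................
189 .................................................+#...................................
190 ..............++++++................++++++.......+#...................................
191 ............RRRRRR................................#+..................................
192 ........RRRRRRRRRR................................##..................................
193 .......RRRRRRRRRRRRR..............................+#..................................
194 ......RRRRRRRRRRRRRR................++++++......+++#+............................+....
195 .....RRRRRRRRRRRRRRRR........+################################################...+....
196 .....RRRRRRRRRRRRRRRR........+#################################################+......
197 ....RRRRRRRRRRRRRRRRRR............................++#...................+...+##
[... 5917 characters left out ...]
.++#######+++.......+++++++++++.........
180 ..++.........+#########+..++++++........++.+++++++++.........
181 .++.......................++++++++......++++++++++++.........
182 +++.......................++++.............+++++++++.........
183 ++........................++++++++.....+++++++++++++.........
184 +........................+++++..++.........+++++++++.........
185 .........................+++++.++....++++...+++++++..........
186 .........................+++++.+++++...++.....+++++..........
187 .........................++++++........+.......++++..........
188 .........................++++++++......++........++..........
189 .........................++++.....................+..........
```

```bash
cat >> h.py <<'E'
def wray(p,r,T,c,uv):
    M=R.from_euler('xyz',r,degrees=True).as_matrix(); f=210/np.tan(np.radians(c[0]/2))
    d=M@(T[:3,:3]@[(uv[0]-c[1])/f,(uv[1]-c[2])/f,1]); return p+M@T[:3,3],d/np.linalg.norm(d)
def sray(uv):
    f,cx,cy,o,M=K("scene"); d=M@[(uv[0]-cx)/f,(uv[1]-cy)/f,1]; return o,d/np.linalg.norm(d)
def meet(*rs):
    A=sum(np.eye(3)-np.outer(d,d) for o,d in rs); y=sum((np.eye(3)-np.outer(d,d))@o for o,d in rs); return np.linalg.solve(A,y)
def stand(P): return R.from_euler('z',-SY,degrees=True).apply(np.asarray(P)-[H[0],H[1],0])
E
python3 - <<'E'
from h import *
np.set_printoptions(precision=1,suppress=True)
d=np.load('w2.npz'); a=[d[k] for k in'prTc']
for n,u,s in(("ptr",(295.5,196),(403.3,177.5)),("idx",(295.5,228),(405.5,160.5)),("knob",(279,205),(419.5,166))):
    P=meet(wray(*a,u),sray(s)); print(n,P,stand(P))
    o,v=wray(*a,u); os,vs=stand(o),stand(o+v)-stand(o)
    for X in((-27,-24) if n!="knob" else (-63,-60)): print("   on x_s",X,os+vs*(X-os[0])/vs[0])
E
```

```text
ptr [ 487.6 -205.8  256.7] [-29.2 -82.9 256.7]
   on x_s -27 [-27.  -82.4 257.4]
   on x_s -24 [-24.  -82.1 254.7]
idx [ 490.1 -207.5  300.7] [-26.5 -84.2 300.7]
   on x_s -27 [-27.  -84.2 302.2]
   on x_s -24 [-24.  -83.9 300. ]
knob [ 454.3 -220.   298. ] [ -60.  -101.7  298. ]
   on x_s -63 [ -63.  -101.7  301.2]
   on x_s -60 [ -60.  -101.6  298.6]
```

Run:
```python
from h import *
Kb=np.array([454,-220.5,300])
p,M=cur()
t=pose(Kb-7*sx,SY,35)
e=plan((p,M),[(*t,8)],.5)
print("down 1mm in tool axes",M.T@[0,0,-1])
```

```text
[[0,0,0,0.5,0,10.5,0.5],[0,0,0,0,0.5,15.5,0.5],[0,0,0,0.5,0,18,0.5],[-0.1,0,-0.1,0.5,0.5,19.5,0.5],[0,-0.1,0,0.5,0,20,0.5],[0,0,0,0.5,0.5,18,0.5],[0,0,0,0.5,0,15,0.5],[0,0,0,0.5,0.5,11,0.5]]
end [ 457.8 -220.8  284.3] [180.   35.  171.7]
down 1mm in tool axes [5.72296512e-01 1.07436466e-04 8.20046761e-01]
```

>>> {"fn": "step_arm", "kwargs": {
  "steps": [
    [0, 0, 0, 0.5, 0, 10.5, 0.5],
    [0, 0, 0, 0, 0.5, 15.5, 0.5],
    [0, 0, 0, 0.5, 0, 18, 0.5],
    [0, 0, 0, 0.5, 0.5, 19.5, 0.5],
    [0, 0, 0, 0.5, 0, 20, 0.5],
    [0, 0, 0, 0.5, 0.5, 18, 0.5],
    [0, 0, 0, 0.5, 0, 15, 0.5],
    [0, 0, 0, 0.5, 0.5, 11, 0.5]
  ]
}}

```text
time_s: 24.9
ee_pos: [458.5, -219.1, 282.5]
ee_rot: [179.9, 34.8, 171.7]
force: [-0.1, 0.0, -0.8]
gripper_width: 45.3
gripper_force: 0.0
```

>>> {"fn": "step_arm", "kwargs": {
  "steps": [
    [0, 0, 0, 0, 0, 0, 0.4],
    [0, 0, 0, 0, 0, 0, 0.3],
    [0, 0, 0, 0, 0, 0, 0.2],
    [0, 0, 0, 0, 0, 0, 0.1],
    [0, 0, 0, 0, 0, 0, 0.1],
    [0, 0, 0, 0, 0, 0, 0],
    [0, 0, 0, 0, 0, 0, 0],
    [0, 0, 0, 0, 0, 0, 0]
  ],
  "force": 15
}}

```text
time_s: 25.9
ee_pos: [458.3, -220.4, 284.5]
ee_rot: [-180.0, 35.0, 171.6]
force: [-0.4, 0.5, 1.0]
gripper_width: 16.6
gripper_force: 15.0
```

Run:
```python
from workcell import *
s=state();print(s["time_s"],s["ee_pos"],s["ee_rot"],s["qpos"],s["force"],s["gripper_width"])
```

```text
25.9 [ 458.26311597 -220.40341267  284.48051779] [-179.97803511   34.95163114  171.64616375] [ -37.66126234   -5.02240962  115.61039316   25.33667524   40.88276334
 -134.40051263] [-0.44612246  0.54695263  0.97800929] 16.592169086588708
```

>>> {"fn": "step_arm", "kwargs": {
  "steps": [
    [0, 0, 0, 1.4, 0, 2, 0],
    [0, 0, 0, 2.9, 0, 4.1, 0],
    [0, 0, 0, 3.5, 0, 5, 0],
    [0, 0, 0, 4.2, 0, 6, 0],
    [0, 0, 0, 4.2, 0, 6, 0],
    [0, 0, 0, 3.5, 0, 5, 0],
    [0, 0, 0, 2.9, 0, 4.1, 0],
    [0, 0, 0, 1.4, 0, 2, 0]
  ]
}}

```text
time_s: 26.9
ee_pos: [458.2, -220.4, 242.4]
ee_rot: [-180.0, 34.9, 171.6]
force: [1.0, 0.6, 1.8]
gripper_width: 16.6
gripper_force: 15.0
```

Run:
```python
from h import *
from workcell import *
s=state();print(s["time_s"],s["ee_pos"],s["qpos"][5],s["force"],s["gripper_width"])
f=grab_frame("wrist"); np.savez("w3.npz",p=s["ee_pos"],r=s["ee_rot"],T=f["tool_from_camera"],c=[f["fovy"],f["cx"],f["cy"]])
a=[s["ee_pos"],s["ee_rot"],f["tool_from_camera"],[f["fovy"],f["cx"],f["cy"]]]
w=f["image"];cv2.imwrite("pics/w3.png",w)
P=np.array([489,-207,257]); u=wproj(*a,P);print(u)
h=cv2.cvtColor(w,cv2.COLOR_BGR2HSV).astype(int)
r0,c0=int(u[1])-25,int(u[0])-30
for r in range(r0,r0+50):
    print(r,c0,"".join("R" if (x[0]<12 or x[0]>168) and x[1]>130 and x[2]>40 else "#" if x[2]<45 else "+" if x[2]<95 else "." for x in h[r,c0:c0+80]))
```

```text
26.9 [ 458.23430734 -220.3966341   242.3561566 ] -139.43754615993956 [1.02467541 0.63995342 1.79907836] 16.551774719280605
[303.65028792 294.35817868]
269 273 RRRRRRRRRRRRRRRRRR############+++++++++++....###################################
270 273 RRRRRRRRRRRRRRRRRR#############+++++++.++....###################################
271 273 RRRRRRRRRRRRRRRRRR#############++++++++++....###################################
272 273 RRRRRRRRRRRRRRRRRR#############+++++++.++....+##################################
273 273 RRRRRRRRRRRRRRRRRR############++++++++++++...+##################################
274 273 RRRRRRRRRRRRRRRRRR######++++++++++++++++++...+##################################
275 273 RRRRRRRRRRRRRRRRRR#####++++++++++++++++.++....##################################
276 273 RRRRRRRRRRRRRRRRRR#####+++++++++++++++++++....##################################
277 273 ++++++++++++++++++++++++++++++++++++++++++....##################################
278 273 +++++++++++++++++++++++++++++++++++++++++.....##################################
279 273 ++++++++++++++++++++++++++++++++++++++++++....#####
[... 2800 characters left out ...]
................+##########++++++++#+++....+######+####+##################+##
312 273 RRR.................#########+++++++++#+.+....+##+#######+######################
313 273 RRR.................##########++++++++#+++....#####+##########+#################
314 273 ...................+##########++++++++##.+....##################+#+#############
315 273 .....++++++++++++...########++++++++++##.+....#######+########+##+##############
316 273 .....++++++++++++...##++++++++++++++++##+.....########################+#+#######
317 273 ....................##++++++++++++++++###+...+################+#################
318 273 ....................##++++++++++++++++####+++###+###############+###############
```

>>> {"fn": "step_arm", "kwargs": {
  "steps": [
    [0, 0, 0, 0.6, 0, 0.8, 0],
    [0, 0, 0, 0.6, 0, 0.8, 0],
    [0, 0, 0, 0, 0, 0, 0],
    [0, 0, 0, 0, 0, 0, 0],
    [0, 0, 0, 0, 0, 0, 0.3],
    [0, 0, 0, 0, 0, 0, 0.5],
    [0, 0, 0, 0, 0, 0, 0.5],
    [0, 0, 0, 0, 0, 0, 0.5]
  ]
}}

```text
time_s: 27.95
ee_pos: [458.0, -220.4, 240.5]
ee_rot: [-180.0, 34.9, 171.7]
force: [-0.4, -0.4, 0.0]
gripper_width: 45.6
gripper_force: 0.0
```

>>> {"fn": "step_arm", "kwargs": {
  "steps": [
    [0, 0, 0, 0, 0, -6, 0.5],
    [0, 0, 0, 0, 0, -12, 0.5],
    [0, 0, 0, 0, 0, -18, 0.5],
    [0, 0, 0, 0, 0, -22, 0.5],
    [0, 0, 0, 0, 0, -22, 0.5],
    [0, 0, 0, 0, 0, -18, 1],
    [0, 0, 0, 0, 0, -12, 1],
    [0, 0, 0, 0, 0, -6, 1]
  ]
}}

```text
time_s: 28.95
ee_pos: [392.0, -210.7, 336.6]
ee_rot: [-179.9, 35.0, 171.7]
force: [0.5, -0.8, -0.3]
gripper_width: 72.8
gripper_force: 0.0
```

```bash
cat > look.py <<'E'
from h import *
from workcell import *
s=state();print(s["time_s"],s["ee_pos"],s["qpos"][5],s["force"])
f=grab_frame("wrist"); a=[s["ee_pos"],s["ee_rot"],f["tool_from_camera"],[f["fovy"],f["cx"],f["cy"]]]
np.savez("w4.npz",p=a[0],r=a[1],T=a[2],c=a[3])
def show(im,u):
    h=cv2.cvtColor(im,cv2.COLOR_BGR2HSV).astype(int); r0,c0=int(u[1])-20,int(u[0])-32
    print("col0",c0)
    for r in range(r0,r0+34): print(r,"".join("R" if (x[0]<12 or x[0]>168) and x[1]>130 and x[2]>40 else "#" if x[2]<45 else "+" if x[2]<95 else "." for x in h[r,c0:c0+60]))
P=np.array([489,-207,257]); w=f["image"]; cv2.imwrite("pics/w4.png",w); show(w,wproj(*a,P))
g=grab_frame("scene")["image"]; cv2.imwrite("pics/s4.png",g); show(g,proj("scene",P))
E
python3 look.py
```

```text
28.95 [ 391.97434764 -210.74019842  336.62803024] -137.13606014969884 [ 0.54472527 -0.82826161 -0.28403786]
col0 261
213 ......RRRRRRRRRRRRRRRRRR.................................#+.
214 .......RRRRRRRRRRRRRRRRR.................................##.
215 .......RRRRRRRRRRRRRRRRR+++++......++++++++++++..........+#.
216 .......RRRRRRRRRRRRRRRRR...............................+..#+
217 .......RRRRRRRRRRRRRRRRR..................................#+
218 ......RRRRRRRRRRRRRRRRRR..................................+#
219 .......RRRRRRRRRRRRRRRRR..................................+#
220 .......RRRRRRRRRRRRRRRR....................................#
221 .......RRRRRRRRRRRRRRRR....................................+
222 ........RRRRRRRRRRRRRRR..................++.++++...........+
223 .........RRRRRRRRRRRRR...................................+..
224 ..........RRRRRRRRRRR.......................................
225 ...........RRRRRRRR.........................................
226 ....................+++..................+++++++..........+.
227 ............................................................
228 ....
[... 2745 characters left out ...]
+.....+.+######++++.......+++++.+RRRRRRR..........
180 ........++########+..++++++........+..++++.RRRRRRRR.........
181 .....................++++++++......++++++++RRRRRRRRRR.......
182 .....................++++.............+++++RRRRRRRRRR.......
183 .....................++++++++.....++++++++++RRRRRRRRRR......
184 ....................+++++..++.........+++++++RRRRRRRRR......
185 ....................+++++.++....++++...+++++++.RRRRRR.......
186 ....................+++++.+++++...++.....+++++..RRRR........
187 ....................++++++........+.......++++..............
188 ....................++++++++......++........++..............
189 ....................++++.....................+..............
```

Index and pointer meet on the same rows (wrist 233–234, scene 177). Now I'll step back further, let everything settle and check once more.

>>> {"fn": "step_arm", "kwargs": {
  "steps": [
    [0, 0, 0, 0, 0, -6, 1],
    [0, 0, 0, 0, 0, -8, 1],
    [0, 0, 0, 0, 0, -8, 1],
    [0, 0, 0, 0, 0, -6, 1],
    [0, 0, 0, 0, 0, 0, 1],
    [0, 0, 0, 0, 0, 0, 1],
    [0, 0, 0, 0, 0, 0, 1],
    [0, 0, 0, 0, 0, 0, 1]
  ]
}}

```text
time_s: 30.05
ee_pos: [376.5, -208.3, 358.4]
ee_rot: [-180.0, 34.9, 171.7]
force: [0.4, -0.3, 0.0]
gripper_width: 91.4
gripper_force: 0.0
```

>>> {"fn": "step_arm", "kwargs": {
  "steps": [
    [0, 0, 0, 0, 0, 0, 1],
    [0, 0, 0, 0, 0, 0, 1],
    [0, 0, 0, 0, 0, 0, 1],
    [0, 0, 0, 0, 0, 0, 1],
    [0, 0, 0, 0, 0, 0, 1],
    [0, 0, 0, 0, 0, 0, 1],
    [0, 0, 0, 0, 0, 0, 1],
    [0, 0, 0, 0, 0, 0, 1]
  ]
}}

```text
time_s: 31.05
ee_pos: [376.5, -208.3, 358.7]
ee_rot: [-180.0, 34.9, 171.7]
force: [-0.6, 0.6, 0.1]
gripper_width: 91.3
gripper_force: 0.0
```

Run:
```python
from workcell import *
import cv2,numpy as np
a=grab_frame("wrist")["image"]
for i in range(8): b=grab_frame("wrist")["image"]
print("motion px:",int((np.abs(a.astype(int)-b).max(2)[:200]>60).sum()))
cv2.imwrite("pics/final.png",np.clip(b*1.4,0,255).astype(np.uint8))
```

```text
motion px: 0
```

View pics/final.png

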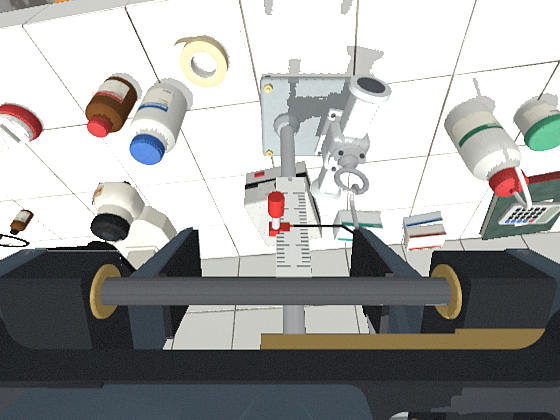

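The final view shows the body hanging still by its eye at (350,180). The marker index and pointer are level at row 227, and the wash bottle and cup are standing.

```bash
python3 -c "
from workcell import *
print(job_done())"
```

```text
the job is handed in; nothing more can be done
None
```

I handed the job in at about 31 s: the valve body hangs at rest on the hook by its eye, the red marker is level with the pointer in two camera views, and the hook entry was the only rough moment (a brief −18 N contact as the eye touched the hook's shank); no verdict came back.

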